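# Turn the status sign of the prepared test bars

## Robot

A 6-joint arm with a two-finger parallel gripper is mounted at the origin on a cart in front of the work surface, level with it; the furniture and walls round the work are solid. World frame = base frame: x ahead of the robot, y to its left, z up, the work surface at z = 0. Lengths are in m, angles in rad, forces in N, time in s.
With the tool pointing down it reaches from about 0.4 to 0.925 m from the base axis. Payload 12.5 kg.
Tool frame: the origin (TCP) lies at the very end of the fingers, on their centre line; the grasp point (between the pads) lies 19 mm behind it (r.grasp_offset is the distance from the TCP to the grasp point, in m); z points along the fingers, y is the line along which they close (so a half turn about z gives the same grasp; the last joint's range is limited). The gripper opens to 95 mm and grips with 3 to 60 N. Pads are 20 mm wide; open, the fingers measure 119 mm over their backs; the gripper's body (75 mm by 180 mm) begins 59 mm behind the grasp point.
Start: joints at [1.097, 0.491, 1.559, -0, 1.092, -0.106], TCP at [0.225, 0.583, 0.215] pointing down, gripper open.
Joint ranges: [-3.1, 3.1], [-0.84, 2.19], [0.05, 2.79], [-1.13, 4.28], [0.06, 2.93], [-2.69, 2.69]. Speed limits (rad/s): [2.22, 2.22, 2.79, 3.14, 3.14, 3.14].

## Interface

Orientations are given as a rotation vector (axis times angle).
In Python, from plant import r gives the robot as it stands.
- The arm moves only by the shell command python3 -m inch 'ROWS' [FORCE]. ROWS is JSON, a list of rows, each a list of 7 numbers: the turn, a rotation vector about the tool's x, y, z in rad, then the shift along the tool's x, y, z in m, then the opening, from 0 (shut) to 1 (fully open). A call has 1 to 10 rows; each row is the pose to reach, as a shift and turn from the pose commanded when the call began, along the tool's axes at that moment; what a row does not reach only later rows make up. A row lasts 1/10 s, in which the tool goes at most 50 mm and 8.59 degrees, less where a joint would pass 70% of its speed; a pose out of reach is approached as far as the arm can. A call with a gripper value outside its range is refused whole. The fingers move at their own pace and stop on an object; FORCE is the grip in N (left out, the last holds). Time passes only in rows, so rows that repeat a pose let the fingers close. It gives the time, the measured TCP pose, the force, the opening and the grip force at its end, in the units of the state.
- r.observe(): the state, without advancing time (a new reading comes with each control period).
- r.camera(name): name is "side" or "top" or "wrist"; returns the picture (400x640x3 uint8, red, green, blue); there is no depth.
- r.camera_model(name): a dict with "mtx" (3x3 intrinsics, pixels), "R" (3x3) and "t" (3): a world point X has camera coordinates R X + t. Camera axes: x right, y down, z forward; pixel columns grow to the right and rows downward; lengths in m; the calibration is good to about 2 mm. The wrist camera is an equidistant fisheye: a pixel r from the principal point sees the ray r / f radians off the axis. A picture is of the moment at which its call begins: read the wrist's pose just before it. camera_model takes no time and is no camera call; for the wrist camera it gives the pose at the moment of the call.
- r.hand_in(): hands the job in; it is judged then, once.
The state is a dict: "time_s": time; "q": joint angles; "joint_velocities": joint speeds; "joint_torque": joint torques, N m; "ee_pos": TCP position; "orientation": TCP orientation; "contact_force": force on the tool from outside, world axes, zero at the start; "moment": the same for the moment, N m; "finger_gap": opening from 0.0 (shut) to 1.0 (fully open); "grasp_force": force on a finger pad.
Only numpy, scipy, OpenCV 4.12 (cv2) and the standard library are available. Lean on these libraries where they do the work, as an engineer would, in place of code of your own. Each camera call takes 0.05 s, during which the arm holds its last target. There are 200 camera calls.

## Task

Two swivelling two-sided status signs stand side by side, each behind the thing it belongs to. Take the sign behind the slotted black block of standing test bars and turn it half a turn, anticlockwise seen from above, until it meets its stop, so that its face with the crosses looks to the front in place of the face with the rings; then let go of it. Leave the other sign as it is and do not push the block away or tip it.

Things in the scene. Friction and masses are not known exactly. Their poses are not given: they have to be found in the camera images.
- block_stand: Fixed stand of the sign to turn: dark steel foot 80 mm across, behind the specimen block. An identical stand and sign is about 0.2 m to one side, behind a low metal bend support. Origin: centre of the foot's underside, at worktop level on the sign's vertical pivot axis. x points away from the robot, at right angles to the panel at either stop; y to the left, z up.
- block_sign (a joint): Angle of the sign: aluminium panel 110 wide x 70 high x 8 mm, 40 to 110 mm above the worktop, hub tube 20 mm wide at mid-width up to 114 mm. 0: first stop, panel along the stand's y, face with two raised rings to the front. Grows anticlockwise from above to the second stop at pi, two raised crosses to the front. Starts at 0 to 0.25; stays where left (friction 0.03 N m).
- block_sign_peg (a point): On the axis of the sign's turning peg, 136 mm above the worktop. Upright dark sleeve 12 mm thick, free to spin on its pin, 110 to 150 mm above the worktop (lowest 3 mm: 18 mm collar), on the panel's top edge 45 mm from the pivot. In the stand's x, y it goes from (0, -45) round the back through (45, 0) to (0, 45) mm at the second stop. Pinch it from above and carry it round.
- specimen_block: Loose black slotted block, 52 x 100 mm, with thin test bars standing in it up to 90 mm, 0.19 kg, about 150 mm nearer the robot than the stand of its sign, long side roughly towards the robot. Origin: centre of its underside; y is its long side, z up. Not to be moved.
- support_sign_peg (a point): The same point on the turning peg of the other, identical sign, which stands behind the low metal bend support with two rollers. Not to be moved.
There are look-alikes about, which are no part of the job. What is shaped like the block_stand but brown or turquoise is not meant.

How it is judged:
By the outcome, as a careful person would: the job done as asked, in the order asked, and still so for the second after the job is handed in, with the robot touching nothing.
It also fails if it takes over 42 s, if anything falls off the work surface, if the arm or the gripper's body presses on something with over 40 N, if the wrist force passes 120 N, or if a joint passes its speed limit or range.

## Working session

There is one attempt and no reset: what is moved stays moved. The work goes in short steps, Python scripts to look and compute and a shell command to move; the robot and the scene stay as the last step left them, time stands still between calls to the robot, and variables do not carry over. Pictures are saved under pics/ and viewed, at most 10 in all, crops included, and the job is handed in when it is done.

```bash
mkdir -p pics; ls; python3 - <<'E'
from plant import r
import cv2
for n in("top","side"):
    cv2.imwrite(f"pics/{n}0.png",r.camera(n)[:,:,::-1])
    m=r.camera_model(n);print(n,m["mtx"].round(1).tolist(),m["R"].round(3).tolist(),m["t"].round(3).tolist())
o=r.observe();print(o["time_s"],o["ee_pos"],o["orientation"],o["finger_gap"])
E
```

```text
pics
top [[383.6, 0.0, 323.9], [0.0, 383.6, 199.9], [0.0, 0.0, 1.0]] [[0.016, -1.0, 0.018], [-0.993, -0.018, -0.112], [0.113, -0.016, -0.993]] [0.134, 0.529, 1.151]
side [[369.5, 0.0, 321.2], [0.0, 369.5, 205.0], [0.0, 0.0, 1.0]] [[0.156, 0.988, 0.003], [0.877, -0.138, -0.461], [-0.455, 0.074, -0.887]] [-0.253, -0.396, 1.543]
0.1 [0.2245902  0.58303749 0.21413793] [-5.74371147e-01 -3.08838299e+00  1.43006434e-03] 0.9991224781465715
```

View pics/top0.png

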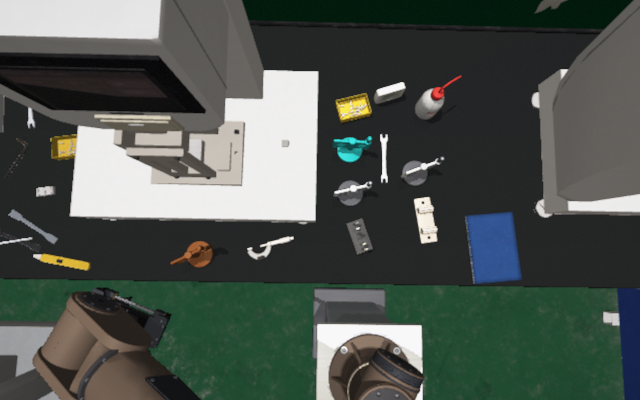

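View pics/side0.png

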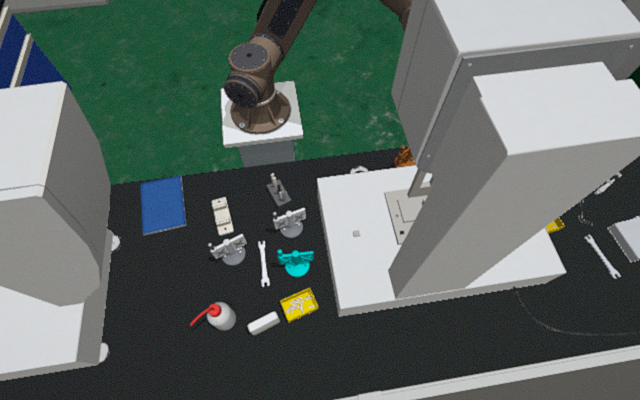

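Top view: grey stands at (350,193) and (415,173), turquoise one at (350,150), brown one at (198,254). The black slotted block is at (359,236) and the metal bend support at (425,220). So the target is the grey stand at (350,193), directly behind the block; I'll confirm in a crop.

```bash
python3 - <<'E'
import cv2,numpy as np
a=cv2.imread("pics/top0.png")[130:270,320:460];b=cv2.imread("pics/side0.png")[165:285,195:335]
a=cv2.resize(a,(400,400),interpolation=2);b=cv2.resize(b,(400,343),interpolation=2)
c=np.zeros((400,800,3),np.uint8);c[:,:400]=a;c[:343,400:]=b
cv2.imwrite("pics/crop.png",c)
E
```

```text
(no output)
```

View pics/crop.png

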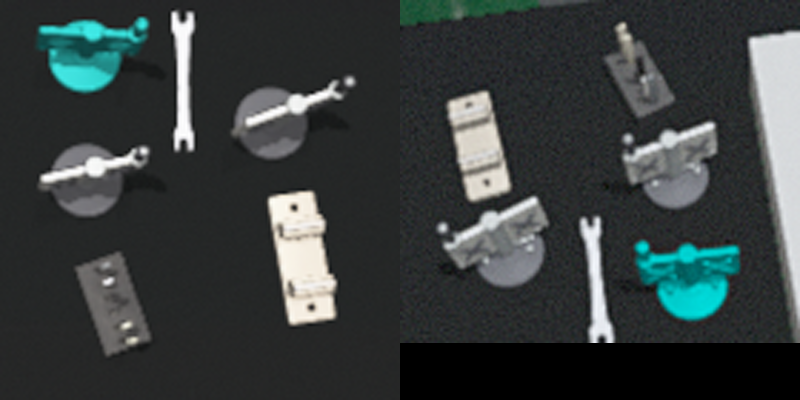

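The crop confirms it: the grey sign with the black block in front is at crop (86,180), with hub (95,167) and peg top (142,155). In the side crop the hub is at (669,140) and the peg at (628,142). Next I cast rays.

```bash
cat > h.py <<'E'
import numpy as np
from plant import r
def ray(n,u,v):
    m=r.camera_model(n);R=np.array(m["R"]);t=np.array(m["t"])
    return -R.T@t, R.T@np.linalg.solve(np.array(m["mtx"]),[u,v,1.])
def plane(n,u,v,z):
    o,d=ray(n,u,v);return o+d*(z-o[2])/d[2]
def tri(p,q):
    o1,d1=ray("top",*p);o2,d2=ray("side",*q)
    s=np.linalg.lstsq(np.c_[d1,-d2],o2-o1,rcond=None)[0]
    a,b=o1+s[0]*d1,o2+s[1]*d2;return (a+b)/2,np.linalg.norm(a-b)
E
python3 - <<'E'
from h import *
import cv2
k=2.857
T=lambda u,v:(320+u/k-.3,130+v/k-.3); S=lambda u,v:(195+(u-400)/k-.3,165+v/k-.3)
for n,a,b,z in(("hub",(95,167),(669,138),.114),("peg",(142,154),(628,140),.15),("hub2",(298,103),(490,218),.114),("peg2",(349,82),(444,228),.15)):
    print(n,plane("top",*T(*a),z).round(4),plane("side",*S(*b),z).round(4),*[np.round(x,4) for x in tri(T(*a),S(*b))])
# foot discs: grey pixels fit
img=cv2.imread("pics/top0.png")
print("foot top",plane("top",*T(86,181),.01).round(4)); print("block",plane("top",*T(113,303),.04).round(4))
for z in(.0,):
  print([plane("top",*T(u,v),z)[:2].round(3) for u,v in((49,181),(124,181))])
np.set_printoptions(linewidth=200)
g=img[:,:,1]
print(g[178:200,334:378])
E
```

```text
hub [0.5528 0.0621 0.114 ] [0.551  0.0632 0.114 ] [0.5524 0.0628 0.1168] 0.0008
peg [0.5611 0.0198 0.15  ] [0.5646 0.0192 0.15  ] [0.5619 0.019  0.1448] 0.0002
hub2 [ 0.6221 -0.1433  0.114 ] [ 0.6174 -0.1409  0.114 ] [ 0.6205 -0.1402  0.1216] 0.0018
peg2 [ 0.6365 -0.1838  0.15  ] [ 0.637  -0.1815  0.15  ] [ 0.6366 -0.1827  0.1497] 0.0022
foot top [0.5523 0.0623 0.01  ]
block [0.4188 0.0351 0.04  ]
[array([0.553, 0.102]), array([0.554, 0.019])]
[[ 39  39  39  39  38  38  40  38  38  40  41  40  40  39  38  40  38  39  39  39  37  40  39  38  39  37  38  40  39  39  39  39  40  37  39  39  39  39  39  40  40  40  38  38]
 [ 39  39  39  38  40  39  39  39  38  39  37  39  38  40  38  39  38  39  40  38  38  38  39  38  39  39  39  39  40  38  39  39  38  38  39  39  39  38  40  40  39  38  39  39]
 [ 39  40  39  38  38  39  39  39  39  39  38  39  44  58  71  79  81  81  65  49  44  38  38  39  39  39  38  39  39  39  39  40  38  37  38  45  49  43  38  38  38  38  37  39]
 [ 39  39  40  38  37  38  38  39  39  39  56  87 101 107 110 112 114 113 107 103  90  64  43  39  40  38  39  39  
[... 2586 characters left out ...]
4  73  79  72  74  77  77  77  77  76  74  74  75  77  76  74  73  75  76  76  77  75  75  75  75  55  27  24  23  31  36  34  34  34  36  35  35  29  28  28  26]
 [ 43  42  38  33  57  77  78  76  77  77  77  78  78  78  76  76  73  74  74  76  77  76  76  76  76  76  75  69  45  30  31  31  36  38  39  39  38  37  39  39  37  33  34  34]
 [ 39  38  40  31  38  65  75  77  77  78  77  78  79  80  78  79  78  78  92 102 102 100  86  77  75  75  76  58  35  35  36  37  38  38  39  40  38  39  40  39  39  39  39  39]
 [ 39  39  37  32  27  53  73  79  78  78  79  79  79  95 104 105 105 103 111 116 115 113 107 100 100  99  85  52  31  37  37  35  38  39  39  38  38  39  40  38  38  39  38  39]]
```

```bash
cat >> h.py <<'E'
from scipy.spatial.transform import Rotation as Ro
def delta(target,yaw=None):
    "shift in tool axes to a world target, tool-z turn so closing line heads along world yaw"
    o=r.observe();R=Ro.from_rotvec(o["orientation"]).as_matrix()
    y=R[:,1];a=np.arctan2(y[1],y[0])
    print("tool x",R[:,0].round(3),"y",y.round(3),"z",R[:,2].round(3),"closing yaw",a.round(3))
    print("t",o["time_s"],"ee",np.round(o["ee_pos"],4),"F",np.round(o["contact_force"],1),"q",np.round(o["q"],2),"gap",round(o["finger_gap"],3))
    print("shift",(R.T@(np.array(target)-o["ee_pos"])).round(4))
    if yaw is not None: print("turn z",((a-yaw+np.pi/2)%np.pi-np.pi/2).round(3))
E
python3 - <<'E'
from h import *
delta([.50,.02,.215],np.pi/2+.12)
for z in(.3,.45,.6):print(z,plane("top",195,130,z).round(2),plane("top",165,150,z).round(2),plane("top",263,97,z).round(2))
print("plate",plane("top",318,220,.06),plane("top",370,182.6,.15), plane("top",369.5,182.6,.15))
E
```

```text
tool x [-0.933  0.36   0.   ] y [ 0.36   0.933 -0.001] z [-0.    -0.001 -1.   ] closing yaw 1.203
t 0.1 ee [0.2246 0.583  0.2141] F [ 0.2 -0.5  0.5] q [ 1.1   0.49  1.56 -0.    1.09 -0.11] gap 0.999
shift [-0.4594 -0.4264 -0.0005]
turn z -0.488
0.3 [0.66 0.46 0.3 ] [0.61 0.53 0.3 ] [0.75 0.3  0.3 ]
0.45 [0.62 0.41 0.45] [0.57 0.47 0.45] [0.69 0.28 0.45]
0.6 [0.57 0.36 0.6 ] [0.54 0.41 0.6 ] [0.63 0.25 0.6 ]
plate [0.46305948 0.16048427 0.06      ] [0.56397236 0.01814383 0.15      ] [0.56394598 0.01953508 0.15      ]
```

```bash
python3 -m inch '[[0,0,-0.02,-0.02,-0.02,0,0.5],[0,0,-0.06,-0.055,-0.05,0,0.5],[0,0,-0.10,-0.09,-0.085,0,0.5],[0,0,-0.15,-0.125,-0.12,0,0.5],[0,0,-0.2,-0.16,-0.15,0,0.5],[0,0,-0.25,-0.195,-0.18,0,0.5],[0,0,-0.3,-0.23,-0.215,0,0.5],[0,0,-0.35,-0.265,-0.245,0,0.5],[0,0,-0.38,-0.29,-0.27,0,0.5],[0,0,-0.39,-0.3,-0.28,0,0.5]]' 20; python3 -c "
from h import *
delta([.50,.02,.215],np.pi/2+.12)"
```

```text
time_s: 1.1
ee_pos: [0.4048, 0.2116, 0.2145]
orientation: [0.033, -3.141, 0.0]
contact_force: [-0.4, 0.8, -0.2]
finger_gap: 0.498
grasp_force: 0.0
tool x [-1.    -0.021  0.   ] y [-0.021  1.    -0.   ] z [-0. -0. -1.] closing yaw 1.592
t 1.1 ee [0.4048 0.2116 0.2145] F [-0.4  0.8 -0.2] q [ 0.34  0.25  1.95 -0.    0.94 -1.25] gap 0.498
shift [-0.0911 -0.1936 -0.0004]
turn z -0.099
```

```bash
python3 -m inch '[[0,0,-0.02,-0.015,-0.03,0,0.5],[0,0,-0.05,-0.03,-0.07,0,0.5],[0,0,-0.08,-0.05,-0.11,0,0.5],[0,0,-0.1,-0.07,-0.15,0,0.5],[0,0,-0.1,-0.085,-0.18,0,0.5],[0,0,-0.1,-0.09,-0.19,0,0.5],[0,0,-0.1,-0.09,-0.19,0,0.5]]'; python3 - <<'E'
from h import *
import cv2
m=r.camera_model("wrist");im=r.camera("wrist");cv2.imwrite("pics/w1.png",im[:,:,::-1])
K=np.array(m["mtx"]);R=np.array(m["R"]);t=np.array(m["t"])
np.savez("w1.npz",K=K,R=R,t=t)
for n,p in(("peg",[.564,.019,.15]),("hub",[.5525,.0625,.114])):
    c=R@p+t;th=np.arctan2(np.hypot(*c[:2]),c[2]);print(n,K[:2,2]+K[0,0]*th*c[:2]/np.hypot(*c[:2]))
delta([.564,.0190,.215],np.pi/2+.12)
E
```

```text
time_s: 1.8
ee_pos: [0.4983, 0.0253, 0.2143]
orientation: [0.188, -3.135, -0.0]
contact_force: [-0.4, 1.2, -0.3]
finger_gap: 0.498
grasp_force: 0.0
peg [304.75258039 285.35803315]
hub [352.58083801 260.83696455]
tool x [-0.993 -0.121  0.001] y [-0.121  0.993  0.   ] z [-0.001  0.    -1.   ] closing yaw 1.692
t 1.85 ee [0.4978 0.0263 0.2143] F [ 0.4 -0.1  0.6] q [-0.08  0.31  1.86  0.    0.97 -1.77] gap 0.505
shift [-0.0649 -0.0153 -0.0008]
turn z 0.001
```

View pics/w1.png

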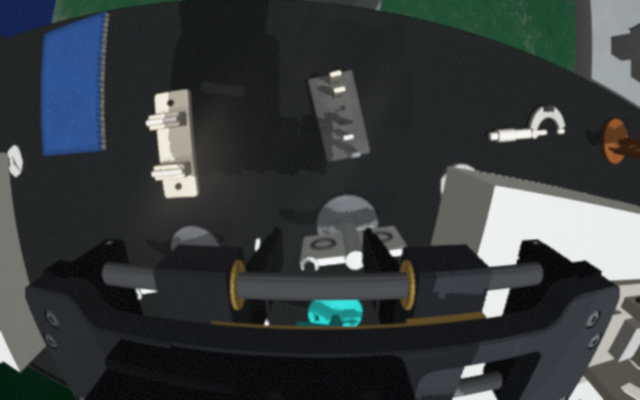

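The wrist view shows the target panel with its rings at (345,243), hub at (354,260) and peg base at (309,265). The hub prediction (353,261) agrees. I'll move above the peg and then partway down.

```bash
python3 -m inch '[[0,0,0,-0.03,-0.007,0,0.5],[0,0,0,-0.055,-0.013,0,0.5],[0,0,0,-0.065,-0.016,0,0.5],[0,0,0,-0.065,-0.016,0,0.5],[0,0,0,-0.065,-0.016,0.02,0.5],[0,0,0,-0.065,-0.016,0.04,0.5],[0,0,0,-0.065,-0.016,0.05,0.5],[0,0,0,-0.065,-0.016,0.05,0.5]]'; python3 - <<'E'
from h import *
import cv2
m=r.camera_model("wrist");im=r.camera("wrist");cv2.imwrite("pics/w2.png",cv2.resize(im[180:380,200:440,::-1],(720,600)))
K=np.array(m["mtx"]);R=np.array(m["R"]);t=np.array(m["t"])
for n,p in(("peg",[.564,.019,.15]),("pegbase",[.564,.019,.113]),("hub",[.5525,.0625,.114])):
    c=R@p+t;th=np.arctan2(np.hypot(*c[:2]),c[2]);p=K[:2,2]+K[0,0]*th*c[:2]/np.hypot(*c[:2]);print(n,p,(p-[200,180])*3)
delta([.564,.0190,.119],np.pi/2+.12)
E
```

```text
time_s: 2.65
ee_pos: [0.5633, 0.0188, 0.1638]
orientation: [0.193, -3.133, -0.001]
contact_force: [-0.2, 0.4, 0.4]
finger_gap: 0.499
grasp_force: 0.0
peg [320.92818415 239.54720093] [362.78455245 178.6416028 ]
pegbase [321.0439768  221.13083846] [363.13193041 123.39251539]
hub [380.39380212 213.61300286] [541.18140636 100.83900859]
tool x [-0.992 -0.122  0.001] y [-0.122  0.992  0.   ] z [-0.001  0.    -1.   ] closing yaw 1.693
t 2.7 ee [0.564  0.0186 0.1647] F [ 1.1 -0.3  0.2] q [-0.08  0.46  1.77  0.    0.91 -1.78] gap 0.498
shift [-0.0001  0.0004  0.0457]
turn z 0.003
```

View pics/w2.png

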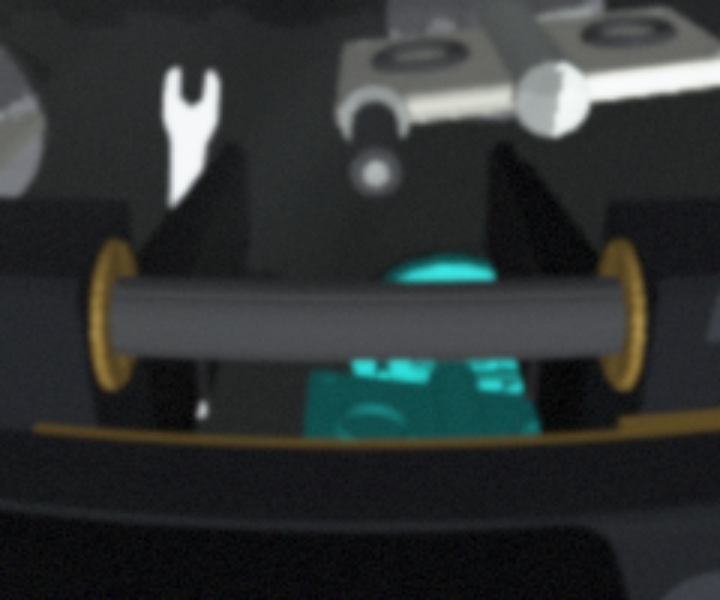

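The wrist view shows the peg at crop (376,172), about 3 mm to +y of the prediction and 1.5 mm nearer. The hub, at (553,97), is off by the same amount. I'll correct for that, descend and pinch.

```bash
python3 -m inch '[[0,0,0,0.001,0.0025,0.01,0.5],[0,0,0,0.001,0.0025,0.025,0.5],[0,0,0,0.001,0.0025,0.04,0.5],[0,0,0,0.001,0.0025,0.045,0.5],[0,0,0,0.001,0.0025,0.045,0.5],[0,0,0,0.001,0.0025,0.045,0.3],[0,0,0,0.001,0.0025,0.045,0.1],[0,0,0,0.001,0.0025,0.045,0.1],[0,0,0,0.001,0.0025,0.045,0.1],[0,0,0,0.001,0.0025,0.045,0.1]]' 15; python3 -c "
from h import *
delta([.564,.0190,.119],np.pi/2+.12)"
```

```text
time_s: 3.7
ee_pos: [0.5634, 0.0205, 0.1198]
orientation: [-0.192, 3.135, 0.0]
contact_force: [0.3, 0.1, -0.3]
finger_gap: 0.14
grasp_force: 0.0
tool x [-0.993 -0.122 -0.   ] y [-0.122  0.993  0.   ] z [ 0.  0. -1.] closing yaw 1.693
t 3.7 ee [0.5634 0.0205 0.1198] F [ 0.3  0.1 -0.3] q [-0.08  0.52  1.81  0.    0.81 -1.77] gap 0.14
shift [-0.0004 -0.0016  0.0008]
turn z 0.002
```

```bash
python3 -m inch '[[0,0,0,0,0,0,0],[0,0,0,0,0,0,0],[0,0,0,0,0,0,0],[0,0,0,0,0,0,0]]' 15; python3 -c "
from h import *
delta([.564,.0190,.119],np.pi/2+.12)
e=r.observe()['ee_pos']
p=np.array(e[:2]); c=np.array([.552,.065])
for n in range(3): print(p-c,np.linalg.norm(p-c));break
"
```

```text
time_s: 4.1
ee_pos: [0.5634, 0.0205, 0.1197]
orientation: [-0.192, 3.136, 0.0]
contact_force: [0.3, 0.3, 2.3]
finger_gap: 0.123
grasp_force: 15.0
tool x [-0.993 -0.122 -0.   ] y [-0.122  0.993  0.   ] z [ 0.  0. -1.] closing yaw 1.693
t 4.1 ee [0.5634 0.0205 0.1197] F [0.3 0.3 2.3] q [-0.08  0.52  1.81  0.    0.81 -1.77] gap 0.123
shift [-0.0004 -0.0016  0.0007]
turn z 0.002
[ 0.01138183 -0.04445244] 0.04588644524704866
```

```bash
cat >> h.py <<'E'
def arc(c,dphis):
    o=r.observe();R=Ro.from_rotvec(o["orientation"]).as_matrix();p=np.array(o["ee_pos"])-[*c,0];p[2]=0
    print("phi",np.arctan2(p[1],p[0]).round(3),"rad",np.hypot(*p[:2]).round(4),"F",np.round(o["contact_force"],1),"gap",round(o["finger_gap"],3))
    q0=np.arctan2(p[1],p[0])
    for d in dphis:
        w=np.array([.045*np.cos(q0+d),.045*np.sin(q0+d),0])-p
        print(d,(R.T@w).round(4)[:2])
E
python3 -c "
from h import *
arc([.5519,.064],np.arange(1,11)*.1)"
```

```text
phi -1.312 rad 0.0449 F [0.3 0.3 2.3] gap 0.123
0.1 [-0.0044  0.0008]
0.2 [-0.0087  0.002 ]
0.30000000000000004 [-0.0129  0.0037]
0.4 [-0.0169  0.0058]
0.5 [-0.0206  0.0083]
0.6000000000000001 [-0.0241  0.0112]
0.7000000000000001 [-0.0273  0.0144]
0.8 [-0.0301  0.0178]
0.9 [-0.0326  0.0216]
1.0 [-0.0347  0.0256]
```

```bash
python3 -m inch '[[0,0,0,-0.0044,0.0008,0,0],[0,0,0,-0.0087,0.002,0,0],[0,0,0,-0.0129,0.0037,0,0],[0,0,0,-0.0169,0.0058,0,0],[0,0,0,-0.0206,0.0083,0,0],[0,0,0,-0.0241,0.0112,0,0],[0,0,0,-0.0241,0.0112,0,0]]'; python3 -c "
from h import *
arc([.5519,.064],np.arange(1,11)*.1)"
```

```text
time_s: 4.8
ee_pos: [0.5867, 0.035, 0.1198]
orientation: [-0.192, 3.134, -0.0]
contact_force: [2.7, -1.4, 4.1]
finger_gap: 0.123
grasp_force: 15.0
phi -0.695 rad 0.0453 F [ 2.7 -1.4  4.1] gap 0.123
0.1 [-0.0029  0.0035]
0.2 [-0.0057  0.007 ]
0.30000000000000004 [-0.0081  0.0108]
0.4 [-0.0101  0.0148]
0.5 [-0.0118  0.019 ]
0.6000000000000001 [-0.0129  0.0233]
0.7000000000000001 [-0.0137  0.0278]
0.8 [-0.014   0.0323]
0.9 [-0.0139  0.0368]
1.0 [-0.0133  0.0412]
```

```bash
python3 -m inch '[[0,0,0,-0.003,0.0035,0,0],[0,0,0,-0.006,0.007,0,0],[0,0,0,-0.0085,0.0108,0,0],[0,0,0,-0.0106,0.0148,0,0],[0,0,0,-0.0123,0.019,0,0],[0,0,0,-0.0135,0.0233,0,0],[0,0,0,-0.0143,0.0278,0,0],[0,0,0,-0.0146,0.0323,0,0],[0,0,0,-0.0145,0.0368,0,0],[0,0,0,-0.0139,0.0412,0,0]]'; python3 -c "
from h import *
arc([.5522,.064],np.arange(1,11)*.1)"
```

```text
time_s: 5.8
ee_pos: [0.5953, 0.0778, 0.1198]
orientation: [-0.192, 3.134, 0.001]
contact_force: [4.9, 0.4, 2.8]
finger_gap: 0.124
grasp_force: 15.0
phi 0.311 rad 0.0453 F [4.9 0.4 2.8] gap 0.124
0.1 [0.0014 0.0043]
0.2 [0.0029 0.0086]
0.30000000000000004 [0.0048 0.0126]
0.4 [0.0071 0.0165]
0.5 [0.0098 0.0201]
0.6000000000000001 [0.0128 0.0234]
0.7000000000000001 [0.0161 0.0264]
0.8 [0.0198 0.0291]
0.9 [0.0236 0.0314]
1.0 [0.0277 0.0333]
```

```bash
python3 -m inch '[[0,0,0,0.0005,0.0043,0,0],[0,0,0,0.0019,0.0086,0,0],[0,0,0,0.0037,0.0126,0,0],[0,0,0,0.006,0.0165,0,0],[0,0,0,0.0086,0.0201,0,0],[0,0,0,0.0116,0.0234,0,0],[0,0,0,0.0149,0.0264,0,0],[0,0,0,0.0186,0.0291,0,0],[0,0,0,0.0224,0.0314,0,0],[0,0,0,0.0265,0.0333,0,0]]'; python3 -c "
from h import *
arc([.553,.064],np.arange(1,11)*.05)"
```

```text
time_s: 6.8
ee_pos: [0.5638, 0.1077, 0.1197]
orientation: [0.192, -3.135, -0.001]
contact_force: [1.0, 3.6, 5.6]
finger_gap: 0.123
grasp_force: 15.0
phi 1.329 rad 0.045 F [1.  3.6 5.6] gap 0.123
0.05 [0.0021 0.0007]
0.1 [0.0043 0.0014]
0.15000000000000002 [0.0065 0.0019]
0.2 [0.0087 0.0023]
0.25 [0.0109 0.0026]
0.30000000000000004 [0.0131 0.0028]
0.35000000000000003 [0.0154 0.0029]
0.4 [0.0176 0.0029]
0.45 [0.0199 0.0028]
0.5 [0.0221 0.0025]
```

```bash
python3 -m inch '[[0,0,0,0.002,0.001,0,0],[0,0,0,0.004,0.0018,0,0],[0,0,0,0.0065,0.0024,0,0],[0,0,0,0.0085,0.0028,0,0],[0,0,0,0.0085,0.0028,0,0]]'; python3 -c "
from h import *
arc([.553,.0645],np.arange(1,11)*.05)"
```

```text
time_s: 7.3
ee_pos: [0.5545, 0.1091, 0.1197]
orientation: [0.192, -3.134, -0.001]
contact_force: [-0.8, 3.4, 7.2]
finger_gap: 0.122
grasp_force: 15.0
phi 1.538 rad 0.0447 F [-0.8  3.4  7.2] gap 0.122
0.05 [0.0022 0.0006]
0.1 [0.0044 0.0008]
0.15000000000000002 [0.0067 0.0009]
0.2 [0.0089 0.0008]
0.25 [0.0112 0.0007]
0.30000000000000004 [0.0134 0.0004]
0.35000000000000003 [0.0156 0.    ]
0.4 [ 0.0178 -0.0005]
0.45 [ 0.02   -0.0011]
0.5 [ 0.0221 -0.0018]
```

```bash
python3 -m inch '[[0,0,0,0.002,0.0005,0,0],[0,0,0,0.004,0.0007,0,0],[0,0,0,0.004,0.0007,0,0]]'; python3 -m inch '[[0,0,0,0.002,0,0,0],[0,0,0,0.002,0,0,0]]';python3 -m inch '[[0,0,0,0.002,0,0,0],[0,0,0,0.002,0,0,0]]'
```

```text
time_s: 7.6
ee_pos: [0.5504, 0.1092, 0.1197]
orientation: [0.192, -3.134, -0.0]
contact_force: [-0.2, 1.3, 7.4]
finger_gap: 0.12
grasp_force: 15.0
time_s: 7.8
ee_pos: [0.5484, 0.109, 0.1197]
orientation: [0.192, -3.134, -0.001]
contact_force: [-0.2, 2.3, 6.8]
finger_gap: 0.123
grasp_force: 15.0
time_s: 8.0
ee_pos: [0.5464, 0.1088, 0.1197]
orientation: [0.192, -3.134, -0.001]
contact_force: [-0.1, 2.3, 6.7]
finger_gap: 0.123
grasp_force: 15.0
```

```bash
python3 -m inch '[[0,0,0,0.002,-0.0002,0,0],[0,0,0,0.002,-0.0002,0,0]]'; python3 -m inch '[[0,0,0,0.002,-0.0003,0,0],[0,0,0,0.002,-0.0003,0,0]]';python3 -m inch '[[0,0,0,0.002,-0.0003,0,0],[0,0,0,0.002,-0.0003,0,0]]'
```

```text
time_s: 8.2
ee_pos: [0.5444, 0.1084, 0.1197]
orientation: [0.192, -3.134, -0.001]
contact_force: [-0.1, 2.4, 7.3]
finger_gap: 0.122
grasp_force: 15.0
time_s: 8.4
ee_pos: [0.5432, 0.1081, 0.1197]
orientation: [-0.192, 3.136, 0.001]
contact_force: [3.6, 5.2, 4.4]
finger_gap: 0.122
grasp_force: 15.0
time_s: 8.6
ee_pos: [0.5428, 0.108, 0.1198]
orientation: [-0.191, 3.132, 0.002]
contact_force: [9.8, 8.7, 1.0]
finger_gap: 0.121
grasp_force: 15.0
```

The stop is met: force is rising while the position holds, and the turn is about pi. Now I release, rise and look.

```bash
python3 -m inch '[[0,0,0,-0.001,0,0,0],[0,0,0,-0.001,0,0,0.4],[0,0,0,-0.001,0,0,0.4],[0,0,0,-0.001,0,0,0.4],[0,0,0,-0.001,0,0,0.4]]'; python3 -m inch '[[0,0,0,0,0,-0.01,0.4],[0,0,0,0,0,-0.04,0.4],[0,0,0,0,0,-0.08,0.4],[0,0,0,0,0,-0.12,0.4],[0,0,0,0.04,0,-0.14,0.4],[0,0,0,0.08,0,-0.14,0.4],[0,0,0,0.11,0,-0.14,0.4],[0,0,0,0.12,0,-0.14,0.4],[0,0,0,0.12,0,-0.14,0.4]]'; python3 - <<'E'
from h import *
import cv2
a=r.camera("top");b=r.camera("side");w=r.camera("wrist")
c=np.zeros((600,800,3),np.uint8)
c[:300,:400]=cv2.resize(a[130:250,320:480],(400,300),interpolation=2);c[:300,400:]=cv2.resize(b[165:285,195:355],(400,300),interpolation=2)
c[300:,:480]=cv2.resize(w,(480,300))
cv2.imwrite("pics/end.png",c[:,:,::-1])
E
```

```text
time_s: 9.1
ee_pos: [0.5421, 0.1069, 0.1193]
orientation: [0.192, -3.135, 0.0]
contact_force: [0.2, -0.5, 0.4]
finger_gap: 0.377
grasp_force: 0.0
time_s: 10.0
ee_pos: [0.4232, 0.0923, 0.2605]
orientation: [-0.192, 3.134, 0.0]
contact_force: [0.9, 0.4, -0.3]
finger_gap: 0.398
grasp_force: 0.0
```

View pics/end.png

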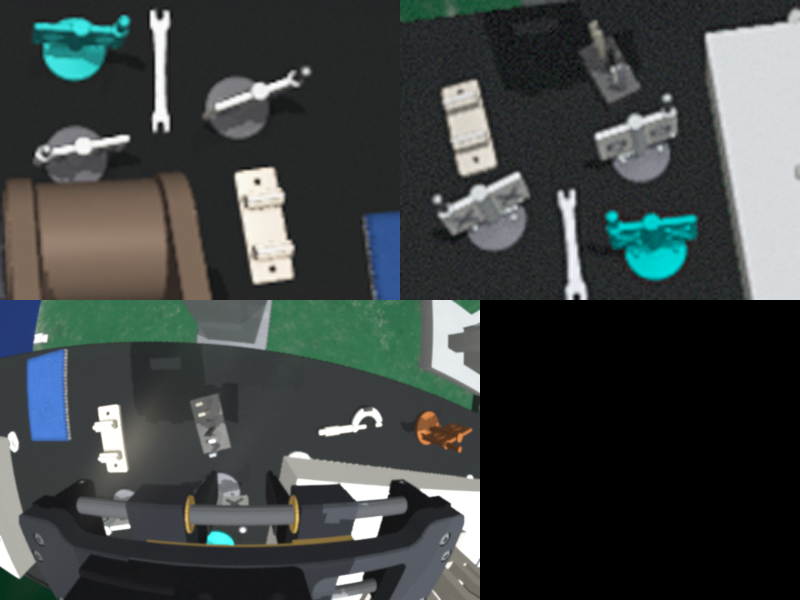

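```bash
python3 - <<'E'
from h import *
import cv2
a=cv2.imread("pics/top0.png");b=np.ascontiguousarray(r.camera("top")[:,:,::-1]);s0=cv2.imread("pics/side0.png");s1=np.ascontiguousarray(r.camera("side")[:,:,::-1])
c=np.zeros((600,800,3),np.uint8)
for i,(im,x,y) in enumerate(((a,328,172),(b,328,172),(s0,266,198),(s1,266,198))):
    t=cv2.resize(im[y:y+36,x:x+48],(400,300),interpolation=2);c[i//2*300:i//2*300+300,i%2*400:i%2*400+400]=t
cv2.imwrite("pics/cmp.png",c)
for n,im in(("0",a),("1",b)):
    g=im[176:198,330:378].min(2)>170
    v,u=np.nonzero(g);P=np.array([plane("top",x+330,y+176,.11)[:2] for x,y in zip(u,v)])
    C=P.mean(0);w=np.linalg.svd(P-C)[2][0];print(n,len(P),C.round(4),"panel angle",np.arctan(-w[0]/w[1]).round(3))
E
```

```text
0 128 [0.5531 0.0652] panel angle 0.257
1 127 [0.5541 0.0614] panel angle 0.2
```

View pics/cmp.png

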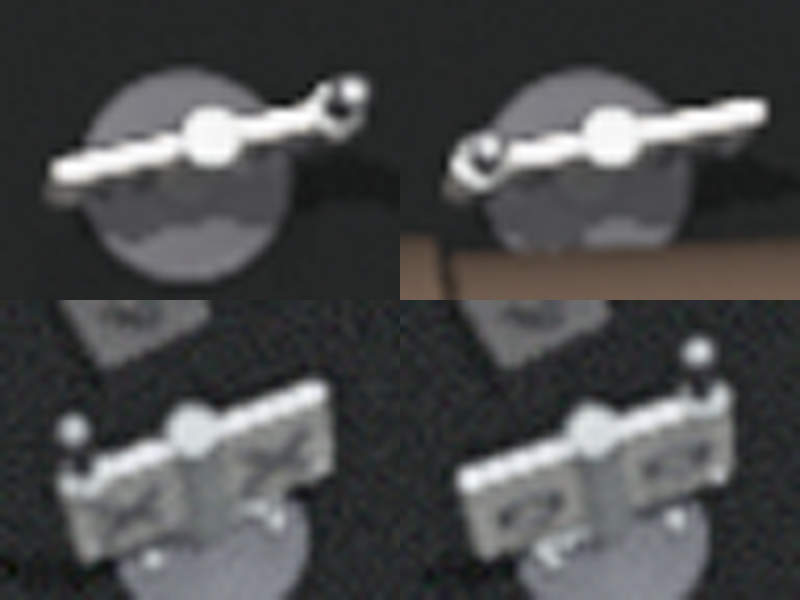

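The comparison shows the peg now on the left (top crop (491,147)) and the rings facing the back, so the crosses face the front. The panel angle agrees with the position at the stop. Block and other sign look unmoved and the gripper is clear, so I'm handing in.

```bash
python3 -c "
from plant import r
print(r.hand_in())"
```

```text
the job is handed in; nothing more can be done
None
```

The sign behind the specimen block was turned anticlockwise to its stop so the crosses face the front, then released; the other sign and the block look unmoved, and the job was handed in at about 10 s with no verdict returned.

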